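# Wedge a rocking cylinder head firm on the bench

## Robot

A 6-joint arm with a two-finger parallel gripper is mounted at the origin on the work surface. World frame = base frame: x ahead of the robot, y to its left, z up, the work surface at z = 0. Lengths are in mm, angles in degrees, forces in N, time in s.
With the tool pointing down it reaches from about 350 to 850 mm from the base axis. Payload 8.1 kg.
Tool frame: the origin (TCP) lies midway between the tips of the shut fingers; the grasp point (between the pads) lies 19 mm behind it; x points along the fingers, z is the direction in which the jaws open and shut, and the axes are right-handed (so a half turn about x gives the same grasp; the last joint's range is limited). The gripper opens to 85 mm and grips with 20 to 120 N. Pads are 22 mm wide; open, the fingers measure 114 mm over their backs; the gripper's body (76 mm by 85 mm) begins 54 mm behind the grasp point. The pads swing forward as they close: fully open they stand 13 mm farther back than shut.
Start: joints at [-80.753, 7.471, 85.268, -0, 87.261, -4.893], TCP at [146.602, -581.819, 231.292] pointing down, gripper open.
Joint ranges: [-169.43, 169.43], [-51.17, 129.36], [1.28, 143.12], [-76.62, 256.62], [0, 156.53], [-152.29, 152.29]. Speed limits (degrees/s): [136.94, 136.94, 159.86, 180, 180, 180].

## Interface

Orientations are given as [roll, pitch, yaw] about the fixed x, y, z axes, in that order (R = Rz(yaw) Ry(pitch) Rx(roll)).
In Python, from bench import r gives the robot as it stands. The module is installed in compiled form; this text tells all that it offers.
- The arm moves only by the tool servo_tool, never from a script. Its argument "commands" is a list that holds one entry, the list of rows, each a list of 7 numbers: the closure in counts, from 0 (fully open) to 255 (shut), then the shift along the tool's x, y, z in cm, then the turn, a rotation vector about the tool's x, y, z in degrees. A call has 1 to 8 rows; each row is the pose to reach, as a shift and turn from the pose commanded when the call began, along the tool's axes at that moment; what a row does not reach only later rows make up. A row lasts 1/10 s, in which the tool goes at most 50 mm and 8.59 degrees, less where a joint would pass 70% of its speed; a pose out of reach is approached as far as the arm can. A call with a gripper value outside its range is refused whole. The fingers move at their own pace and stop on an object; "force" is the grip in N (left out, the last holds). Time passes only in rows, so rows that repeat a pose let the fingers close. It gives the time, the measured TCP pose, the force and the opening at its end, in the units of the state.
- r.sense(): the state, without advancing time (a new reading comes with each control period).
- r.snapshot(name): name is "scene" or "top" or "wrist"; returns (picture, depth): 384x512x3 uint8, red, green, blue; 384x512 float32, mm along the optical axis (not along the pixel's ray), 0 where there is no reading.
- r.calibration(name): a dict with "fx", "fy", "cx", "cy" (pixels), "pose" (4x4, takes a point from camera to world coordinates). Camera axes: x right, y down, z forward; pixel columns grow to the right and rows downward; lengths in mm; the calibration is good to about 2 mm. A picture is of the moment at which its call begins: read the wrist's pose just before it. calibration takes no time and is no camera call; for the wrist camera it gives the pose at the moment of the call.
- r.hand_in(): hands the job in, once; it reports no verdict.
The state is a dict: "time": time; "joint_pos": joint angles; "qd": joint speeds; "joint_efforts": joint torques, N m; "tool_pos": TCP position; "tcp_rot": TCP orientation; "ft_force": force on the tool from outside, world axes, zero at the start; "wrist_torque": the same for the moment, N m; "finger_gap": finger opening in mm.
Only numpy, scipy, OpenCV 4.12 (cv2) and the standard library are available. Lean on these libraries where they do the work, as an engineer would, in place of code of your own. Each camera call takes 0.05 s, during which the arm holds its last target.

## Task

The small three-cylinder head lies face up on the bench and rocks end to end on two dowels left in its underside. With the fingertips push the wooden wedge, thin edge first, under the middle of the head's raised end until it is just snug, without shoving the head along the bench or jacking it up off its dowels; then press down firmly (about 15 N) on the top of that end, above the wedge, to make sure that it no longer rocks, and come away. Pick nothing up, and leave everything else on the bench where it is.

Things in the scene. Friction and masses are not known exactly. Their poses are not given: they have to be found in the camera images.
- head: Three-cylinder aluminium cylinder head, about 3.5 kg, machined face up: 130 wide (its x), 300 long (its y), 80 mm high (its z). Origin in the plane of the flat underside, midway between the two dowels; the underside spans y = -167 (resting end) to +133 mm (raised end), x = -65 to +65 mm. Six 8 mm studs stick out 22 mm from its +x side. Friction on the bench about 0.6.
- raised_edge (a point): Middle of the bottom edge of the head's raised end face (head frame: 0, +133, 0 mm). At the start it hangs 9 to 15 mm above the bench (head tilted 1.5 to 3 degrees): the gap for the wedge.
- resting_edge (a point): Middle of the bottom edge of the head's other end (head frame: 0, -167, 0 mm); it rests on the bench and rises when the head is rocked.
- raised_top (a point): Point on the flat top face, 15 mm in from the raised end, on the middle line (head frame: 0, +118, +80 mm): where to press. Unwedged, 5 to 14 N here tips the head over its dowels until this end is down, 9 to 15 mm lower; it comes back when let go. Wedged, it gives no more than about 1 mm.
- dowel_feet (a point): Point midway between the feet of the two 16 mm dowels that stick 5 to 8 mm out of the underside (dowels at x = +-48 mm, y = 0 of the head); at bench height while the dowels stand on the bench.
- wedge: Plain hardwood wedge, 50 wide (its x), 150 mm long (its y), 0.09 kg; flat underside, top sloping evenly from 3 mm thick at the thin edge (-y end) to 27 mm at the butt (+y end). Origin mid-underside. Lies in line beyond the raised end, thin edge to the gap, 30 to 80 mm short of it. Driving it once tight takes 4 to 9 N and lifts the head; it does not slip back out.
- wedge_tip (a point): Middle of the wedge's thin edge, on the bench (wedge frame: 0, -75, 0 mm).
- wedge_butt (a point): Middle of the wedge's thick end face, 12.5 mm above the bench (wedge frame: 0, +75, 12.5 mm): push here.
- valve_a: Bystander: steel poppet valve standing on its 34 mm disc, stem up, 108 mm tall. Origin under the disc.
- valve_b: Bystander: steel poppet valve standing on its 30 mm disc, stem up, 106 mm tall. Origin under the disc.
- ring_dowel: Bystander: short dark steel tube standing on end, 22 mm diameter, 32 mm tall. Origin under its centre.
- spring: Bystander: steel valve spring standing on end, 32 mm diameter, 42 mm tall. Origin under its centre.
- block: Bystander: flat wooden block 45 by 100 by 18 mm, same thickness all over, so not the wedge. Origin under its centre.
- socket: Bystander: steel socket standing on end, 27 mm diameter, 62 mm tall. Origin under its centre.
- marker: Bystander: paint marker lying down, 138 mm long along its y, 17 mm thick. Origin under its middle.
- spanner: Bystander: steel spanner lying down, 190 mm long along its x. Origin under its middle.
Not all that is in view belongs to the job. Leave any red look-alike of the wedge alone.

How it is judged:
By the outcome, as a careful person would: the job done as asked, in the order asked, and still so for the second after the job is handed in, with the robot touching nothing.
It also fails if it takes over 61 s, if anything falls off the work surface, if the arm or the gripper's body presses on something with over 40 N, if the wrist force passes 120 N, or if a joint passes its speed limit or range.

## Working session

There is one attempt and no reset: what is moved stays moved. The work goes in short steps, Python scripts to look and compute and a tool call to move; the robot and the scene stay as the last step left them, time stands still between calls to the robot, and variables do not carry over. Pictures are saved under pics/ and viewed, and the job is handed in when it is done.

Besides the shell and the picture viewer there is one more tool, called after "Emit:" as name([rows], argument=value, ...), one row to a line, values as JSON. servo_tool: Moves the arm, as the interface text tells. Its arguments: {"type":"object","properties":{"commands":{"type":"array","items":{"type":"array","items":{"type":"array","items":{"type":"number"}}}},"force":{"type":"number"}},"required":["commands"]}

```bash
mkdir -p pics; ls
python3 - <<'E'
from bench import r
import cv2,numpy as np
s=r.sense();print({k:np.round(v,2).tolist() for k,v in s.items()})
for n in ("scene","top"):
    p,d=r.snapshot(n);c=r.calibration(n);print(n,c["fx"],c["cx"],c["cy"],np.round(c["pose"],3).tolist())
    cv2.imwrite(f"pics/{n}0.png",cv2.cvtColor(p,cv2.COLOR_RGB2BGR));np.save(f"pics/{n}0d.npy",d);np.save(f"pics/{n}0p.npy",p)
E
```

```text
pics
{'time': 0.0, 'joint_pos': [-80.75, 7.52, 85.33, -0.0, 87.26, -4.89], 'qd': [0.04, 0.07, 0.02, 0.04, 0.03, -0.03], 'joint_efforts': [-0.0, -56.94, -50.06, -0.0, 0.01, -0.0], 'tool_pos': [146.5, -581.28, 230.24], 'tcp_rot': [175.78, 89.89, 99.92], 'ft_force': [0.92, -0.77, 0.39], 'wrist_torque': [0.0, 0.03, 0.01], 'finger_gap': 85.23}
scene 390.4295158070495 250.9696639227212 183.6421403938119 [[-0.73, 0.368, -0.575, 1049.57], [0.683, 0.419, -0.599, 471.562], [0.021, -0.83, -0.557, 593.571], [0.0, 0.0, 0.0, 1.0]]
top 415.8020219986041 254.27256176620406 190.26473767507505 [[0.052, -0.976, 0.211, 315.063], [-0.999, -0.052, 0.007, -84.881], [0.005, -0.211, -0.978, 1108.604], [0.0, 0.0, 0.0, 1.0]]
```

View pics/scene0.png

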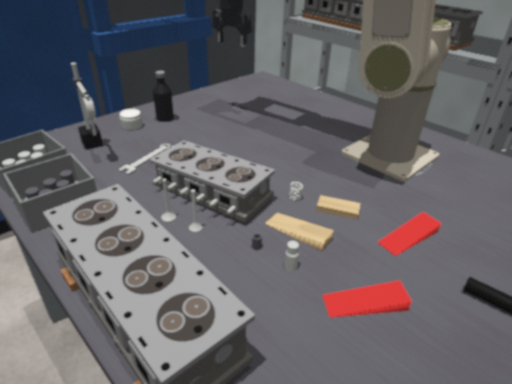

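View pics/top0.png

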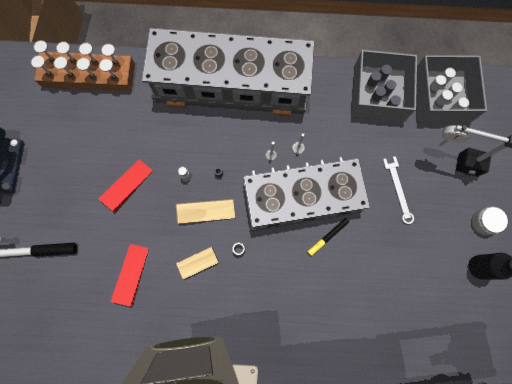

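Top view: head at (306,192). The two tan woods are at (206,212), about 58 px or 150 mm long, and (197,263), about 40 px or 105 mm. The red look-alikes are at (126,186) and (130,275). By size the wedge is (206,212), in line with the head's left end. I'll take a close crop and measure.

```bash
cat > h.py <<'E'
from bench import r
import cv2,numpy as np
def rays(c,uv):
    uv=np.atleast_2d(uv).astype(float)
    d=np.c_[(uv[:,0]-c["cx"])/c["fx"],(uv[:,1]-c["cy"])/c["fy"],np.ones(len(uv))]
    P=np.array(c["pose"]);return P[:3,3],d@P[:3,:3].T
def onz(c,uv,z):
    o,d=rays(c,uv);t=(z-o[2])/d[:,2];return o+d*t[:,None]
def dep(c,uv,D):
    o,d=rays(c,uv);u=np.atleast_2d(uv).astype(int);return o+d*D[u[:,1],u[:,0]][:,None]
def proj(c,X):
    P=np.linalg.inv(np.array(c["pose"]));q=np.atleast_2d(X)@P[:3,:3].T+P[:3,3]
    return np.c_[c["fx"]*q[:,0]/q[:,2]+c["cx"],c["fy"]*q[:,1]/q[:,2]+c["cy"]]
def save(p,n): cv2.imwrite("pics/"+n,cv2.cvtColor(p,cv2.COLOR_RGB2BGR))
E
python3 - <<'E'
from h import *
p=np.load("pics/top0p.npy");D=np.load("pics/top0d.npy");c=r.calibration("top")
a=p[135:285,160:380];b=np.load("pics/scene0p.npy")[130:290,140:370]
save(np.vstack([cv2.resize(a,(690,300),interpolation=2)[:, :],cv2.resize(b,(690,300),interpolation=2)]),"crop0.png")
hsv=cv2.cvtColor(p,cv2.COLOR_RGB2HSV)
m=cv2.inRange(hsv,(12,70,90),(26,255,255));m[:,:150]=0;m[:190]=0;m[:,260:]=0
for k in cv2.findContours(m,0,1)[0]:
    if cv2.contourArea(k)<150: continue
    q=cv2.boxPoints(cv2.minAreaRect(k));print("wood",q.round(1).tolist());print(onz(c,q,12).round(1).tolist())
    u=np.argwhere(cv2.drawContours(np.zeros_like(m),[k],-1,1,-1)>0)[:,::-1];X=dep(c,u,D)
    # plane z = a x + b y + c
    A=np.c_[X[:,0]-X[:,0].mean(),X[:,1]-X[:,1].mean(),np.ones(len(X))];s=np.linalg.lstsq(A,X[:,2],rcond=None)[0];print("plane",s.round(3),X.mean(0).round(1),X[:,2].min(),X[:,2].max())
g=onz(c,[[220,300],[300,300],[320,260],[100,230],[250,280]],0);print("bench z",dep(c,[[220,300],[300,300],[320,260],[100,230],[250,280]],D)[:,2])
E
```

```text
wood [[175.0, 263.29998779296875], [210.89999389648438, 246.39999389648438], [218.5, 262.5], [182.60000610351562, 279.3999938964844]]
[[346.7, 117.9, 12.0], [395.1, 28.1, 12.0], [354.6, 5.4, 12.0], [307.0, 94.7, 12.0]]
plane [-1.602 -1.414 20.951] [350.4  60.4  21. ] -5.359214663060129 1108.6044226240056
wood [[175.60000610351562, 204.10000610351562], [232.6999969482422, 198.1999969482422], [234.6999969482422, 217.60000610351562], [177.60000610351562, 223.60000610351562]]
[[502.4, 130.8, 12.0], [526.6, -20.9, 12.0], [474.2, -29.5, 12.0], [450.5, 120.7, 12.0]]
plane [-1.322 -0.167 15.504] [487.2  50.4  15.5] -4.92065231526999 1108.6044226240056
bench z [ 2.77650909 -3.83523137 -0.47526644  0.81970918 -4.28979431]
```

View pics/crop0.png

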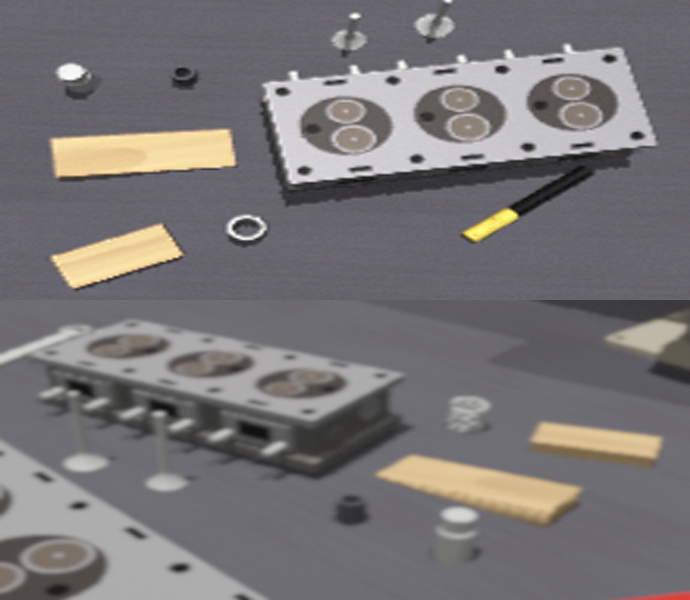

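The crop shows the wedge at top (206,212), thin at its right-hand end facing the head and thick at the left. The wood at (197,263) is even in thickness, so it is the block. Next I'll measure the head's top plane and axes.

Run:
```python
from h import *
p=np.load("pics/top0p.npy");D=np.load("pics/top0d.npy");c=r.calibration("top")
hsv=cv2.cvtColor(p,cv2.COLOR_RGB2HSV)
m=cv2.inRange(hsv,(0,0,140),(180,50,255));R=np.zeros_like(m);R[150:235,238:375]=m[150:235,238:375]
R=cv2.morphologyEx(R,cv2.MORPH_CLOSE,np.ones((5,5)));R=cv2.morphologyEx(R,cv2.MORPH_OPEN,np.ones((9,9)))
k=max(cv2.findContours(R,0,1)[0],key=cv2.contourArea)
q=cv2.boxPoints(cv2.minAreaRect(k));print(q.round(1).tolist());X=onz(c,q,83);print(X.round(1).tolist(),[np.linalg.norm(X[i]-X[i-1]).round(1) for i in range(4)])
def fit(mask,lo,hi):
    u=np.argwhere(cv2.erode(mask,np.ones((5,5)))>0)[:,::-1];X=dep(c,u,D);X=X[(X[:,2]>lo)&(X[:,2]<hi)]
    for _ in range(4):
        mu=X.mean(0);A=np.c_[X[:,:2]-mu[:2],np.ones(len(X))];s=np.linalg.lstsq(A,X[:,2],rcond=None)[0];e=X[:,2]-A@s;X=X[abs(e)<2.5*e.std()+.01]
    print(len(X),e.std().round(2),s.round(4),mu.round(1));return s,mu
s,mu=fit(R,60,110)
print("tilt deg",np.degrees(np.arctan(np.hypot(s[0],s[1]))),"dir",np.degrees(np.arctan2(s[1],s[0])))
W=cv2.inRange(hsv,(12,70,90),(26,255,255));W[:,:150]=0;W[:190]=0;W[240:]=0;W[:,260:]=0
s,mu=fit(W,-10,50);print("slope",np.hypot(s[0],s[1]),np.degrees(np.arctan2(s[1],s[0])))
# bench bias
B=cv2.inRange(hsv,(0,0,0),(180,255,110));B2=np.zeros_like(B);B2[240:320,225:300]=B[240:320,225:300];fit(B2,-20,20)
B2[:]=0;B2[215:235,150:235]=255;fit(B2,-20,20)
```

```text
[[242.3000030517578, 174.8000030517578], [359.8999938964844, 155.0], [368.70001220703125, 206.89999389648438], [251.0, 226.6999969482422]]
[[574.5, -45.5, 83.0], [643.1, -344.8, 83.0], [508.8, -366.4, 83.0], [443.5, -74.8, 83.0]] [np.float64(134.3), np.float64(307.0), np.float64(136.1), np.float64(298.8)]
3419 1.77 [-8.2000e-03  4.1000e-02  8.5049e+01] [ 538.3 -206.2   85. ]
tilt deg 2.3957170740469325 dir 101.27232532546425
769 1.93 [-0.0282  0.1574 13.8602] [487.6  50.4  13.9]
slope 0.159913599444102 100.14007514854242
1180 1.95 [-0.0018  0.0021 -1.2876] [ 255.3 -127.3   -1.3]
1057 2.2 [ 2.0400e-02 -4.0000e-04 -1.0758e+00] [448.6  86.1  -1.1]
```

```bash
cat >> h.py <<'E'
from scipy.spatial.transform import Rotation as Ro
def pose(s=None):
    s=s or r.sense();return np.array(s["tool_pos"]),Ro.from_euler("xyz",s["tcp_rot"],degrees=True)
def plan(P,z=None,yaw=None):
    "shift (cm, tool axes) and rotvec deg to P with tool down, tool z heading = yaw (deg)"
    p,R=pose();M=R.as_matrix()
    a=np.radians(yaw);zz=np.array([np.cos(a),np.sin(a),0]);x=np.array([0,0,-1.]);T=np.c_[x,np.cross(zz,x),zz]
    return (M.T@(np.array(P)-p)/10).round(2),(R.inv()*Ro.from_matrix(T)).as_rotvec(degrees=True).round(2)
E
python3 - <<'E'
from h import *
p,R=pose();print(R.as_matrix().round(3).tolist())
c=r.calibration("wrist");P=np.array(c["pose"]);print(c["fx"],c["cx"],c["cy"]);print((R.as_matrix().T@(P[:3,3]-p)).round(1),(R.as_matrix().T@P[:3,:3]).round(2).tolist())
for y in (11.5,-168.5): print(plan([480,30,330],yaw=y))
E
```

```text
[[-0.0, 0.97, 0.244], [0.002, 0.244, -0.97], [-1.0, 0.0, -0.002]]
344.99371534050636 258.41779155349036 189.57885700692407
[-142.8   66.7    0.2] [[0.0, -0.26, 0.97], [0.0, -0.97, -0.26], [1.0, 0.0, 0.0]]
(array([ -9.87,  47.27, -51.15]), array([-8.736e+01, -7.000e-02, -8.000e-02]))
(array([ -9.87,  47.27, -51.15]), array([ 9.264e+01, -8.000e-02,  7.000e-02]))
```

Emit:
servo_tool([
  [[200,-9.9,47.3,-51.2,-87,0,0],[200,-9.9,47.3,-51.2,-87,0,0],[200,-9.9,47.3,-51.2,-87,0,0],[200,-9.9,47.3,-51.2,-87,0,0],[200,-9.9,47.3,-51.2,-87,0,0],[200,-9.9,47.3,-51.2,-87,0,0],[200,-9.9,47.3,-51.2,-87,0,0],[200,-9.9,47.3,-51.2,-87,0,0]],
], force=20)

```text
time: 0.9
tool_pos: [336.4, -232.2, 287.6]
tcp_rot: [34.2, 90.0, 27.5]
ft_force: [1.1, 0.0, -0.5]
finger_gap: 18.6
```

```bash
python3 -c "
from h import *
print(plan([480,30,330],yaw=11.5), r.sense()['finger_gap'])"
```

```text
(array([-4.24, 27.73, 11.16]), array([-18.28,   0.  ,  -0.  ])) 18.62231295053578
```

Emit:
servo_tool([
  [[200,-4.2,27.7,11.2,-18.3,0,0],[200,-4.2,27.7,11.2,-18.3,0,0],[200,-4.2,27.7,11.2,-18.3,0,0],[200,-4.2,27.7,11.2,-18.3,0,0],[200,-4.2,27.7,11.2,-18.3,0,0],[200,-4.2,27.7,11.2,-18.3,0,0],[200,-4.2,27.7,11.2,-18.3,0,0],[200,-4.2,27.7,11.2,-18.3,0,0]],
])

```text
time: 1.7
tool_pos: [481.5, 28.0, 328.9]
tcp_rot: [177.9, 89.9, -170.7]
ft_force: [-1.3, 0.4, 0.4]
finger_gap: 18.5
```

Run:
```python
from h import *
c=r.calibration("wrist");p,D=r.snapshot("wrist");save(p,"w1.png");np.savez("pics/w1.npz",p=p,D=D,**c)
p,D=r.snapshot("scene");save(p,"s1.png")
s=r.sense();print(s["tool_pos"],s["ft_force"])
```

```text
[481.02913032  26.22095981 329.00746785] [ 0.3548875  -0.08578904  0.4363973 ]
```

View pics/w1.png

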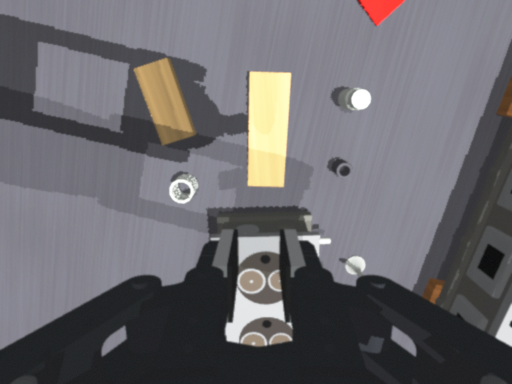

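The wrist view shows the wedge from the butt edge at (249..291,72) to the thin edge at (248..284,187). The head's end face is at rows 212–237, columns 210–320.

Run:
```python
from h import *
f=np.load("pics/w1.npz");p=f["p"];c=dict(f)
save(cv2.resize(p[60:260,190:350],(640,800)[0:1]+(600,),interpolation=2) if 0 else cv2.resize(p[50:260,180:360],(514,600),interpolation=cv2.INTER_CUBIC),"w1c.png")
hsv=cv2.cvtColor(p,cv2.COLOR_RGB2HSV)
m=cv2.inRange(hsv,(12,70,60),(26,255,255));R=np.zeros_like(m);R[50:205,225:310]=m[50:205,225:310]
k=max(cv2.findContours(R,0,1)[0],key=cv2.contourArea);k=cv2.approxPolyDP(cv2.convexHull(k),4,True)[:,0];print(k.tolist())
for z in (0,3,27): print(z,onz(c,k,z).round(1).tolist())
```

```text
[[251, 71], [287, 72], [283, 186], [247, 183]]
0 [[453.1, 121.6, 0.0], [499.1, 129.6, 0.0], [527.1, -20.6, 0.0], [476.4, -26.4, 0.0]]
3 [[453.2, 121.4, 3.0], [498.9, 129.4, 3.0], [526.7, -19.8, 3.0], [476.4, -25.6, 3.0]]
27 [[454.1, 119.9, 27.0], [497.4, 127.5, 27.0], [523.8, -14.1, 27.0], [476.0, -19.5, 27.0]]
```

View pics/w1c.png

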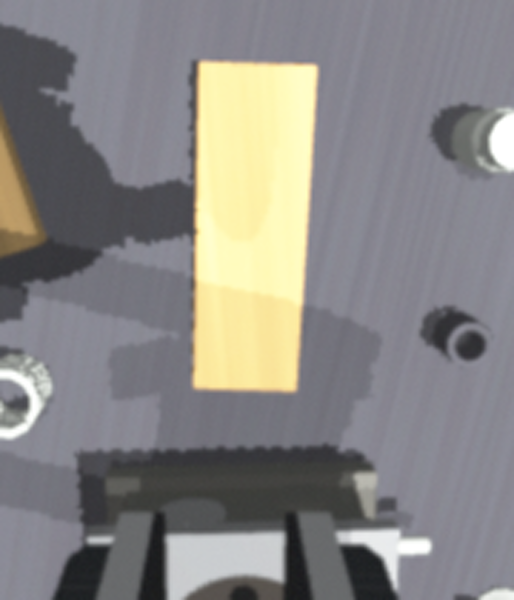

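Run:
```python
from h import *
f=np.load("pics/w1.npz");c=dict(f);t=lambda q:np.array(q)/2.857+[180,50]
b=onz(c,t([[199,62],[317,65]]),27);e=onz(c,t([[193,389],[297,391]]),3)
B=b.mean(0);E=e.mean(0);print(b.round(1),e.round(1),"butt",B.round(1),"tip",E.round(1),"L",np.linalg.norm((B-E)[:2]),"head",np.degrees(np.arctan2(*(B-E)[[1,0]])),np.linalg.norm(b[0]-b[1]),np.linalg.norm(e[0]-e[1]))
h=onz(c,t([[105,458],[365,460]]),12);print("bottom edge",h.round(1),h.mean(0).round(1),np.linalg.norm(h[0]-h[1]))
D=f["D"]
for v in range(204,246,2): 
    print(v,[dep(c,[[u,v]],D)[0].round(0).tolist() for u in (235,265,295)])
# end top corners in top view
c=r.calibration("top")
a=lambda q:np.array(q)/(690/220)+[160,135]
q=a([[264,84],[288,184],[656,145],[622,49]]);print(q.round(1).tolist())
X=onz(c,q,0)
for i,z in enumerate((90,90,78.5,78.5)): X[i]=onz(c,q[i],z)
print(X.round(1),[np.linalg.norm(X[i]-X[i-1]).round(1) for i in range(4)])
ax=X[:2].mean(0)-X[2:].mean(0);print("axis",np.degrees(np.arctan2(ax[1],ax[0])),"raised top mid",X[:2].mean(0),"center",X.mean(0))
```

```text
[[452.6 118.8  27. ]
 [502.4 127.6  27. ]] [[478.  -29.9   3. ]
 [528.3 -20.8   3. ]] butt [477.5 123.2  27. ] tip [503.2 -25.4   3. ] L 150.77267693610122 head 99.80958533629531 50.52941947347574 51.13127368079379
bottom edge [[442.1 -70.5  12. ]
 [567.6 -46.2  12. ]] [504.8 -58.4  12. ] 127.76305288487201
204 [[465.0, -60.0, -1.0], [508.0, -52.0, 0.0], [550.0, -43.0, 1.0]]
206 [[466.0, -64.0, -2.0], [508.0, -55.0, -1.0], [550.0, -46.0, -0.0]]
208 [[467.0, -66.0, 0.0], [509.0, -57.0, 1.0], [551.0, -49.0, 1.0]]
210 [[467.0, -69.0, -0.0], [509.0, -60.0, 0.0], [552.0, -52.0, -1.0]]
212 [[468.0, -72.0, 0.0], [509.0, -59.0, 13.0], [549.0, -50.0, 17.0]]
214 [[468.0, -69.0, 18.0], [509.0, -58.0, 24.0], [549.0, -50.0, 24.0]]
216 [[469.0, -68.0, 27.0], [509.0, -60.0, 27.0], [549.0, -52.0, 28.0]]
218 [[469.0, -71.0, 28.0], [509.0, -63.0, 27.0], [550.0, -55.0, 27.0]]
220 [[470.0, -73.0, 30.0], [510.0, -66.0, 28.0], [550.0, -57.0, 30.0]]
222 [[470.0, -74.0, 34.0], [510.0, -65.0, 37.0], [549.0, -57.0, 37.0]]
224 [[471.0, -74.0, 41.0], [510.0, -66.0, 42.0], [549.0, -58.0, 43.0]]
226 [[471.0, -75.
[... 359 characters left out ...]
0.0], [508.0, -63.0, 91.0], [495.0, 42.0, 341.0]]
238 [[471.0, 37.0, 343.0], [509.0, -65.0, 93.0], [494.0, 42.0, 343.0]]
240 [[471.0, 37.0, 344.0], [509.0, -67.0, 92.0], [494.0, 41.0, 344.0]]
242 [[471.0, 37.0, 347.0], [510.0, -70.0, 93.0], [494.0, 42.0, 347.0]]
244 [[471.0, 36.0, 347.0], [510.0, -72.0, 92.0], [494.0, 42.0, 349.0]]
[[244.2, 161.8], [251.8, 193.7], [369.2, 181.2], [358.3, 150.6]]
[[ 607.2  -48.6   90. ]
 [ 525.5  -72.4   90. ]
 [ 576.1 -369.3   78.5]
 [ 656.2 -341.7   78.5]] [np.float64(297.4), np.float64(85.1), np.float64(301.3), np.float64(84.8)]
axis 99.58260281698523 raised top mid [566.37051999 -60.52130152  90.        ] center [ 591.27133471 -208.01610439   84.25      ]
```

Run:
```python
from h import *
c=r.calibration("top")
q=np.array([[264,84],[288,184],[656,145],[622,49]])/[690/220,2]+[160,135]
X=np.array([onz(c,q[i],z)[0] for i,z in enumerate((91,91,78.5,78.5))])
print(X.round(1),[np.linalg.norm(X[i]-X[i-1]).round(1) for i in range(4)])
ax=X[:2].mean(0)-X[2:].mean(0);print("axis",np.degrees(np.arctan2(ax[1],ax[0])),"raised top mid",X[:2].mean(0),"center",X.mean(0))
s=X[0]-X[1];print(np.degrees(np.arctan2(s[1],s[0])))
f=np.load("pics/w1.npz");c=dict(f);D=f["D"]
u=np.array([[a,b] for b in range(214,227) for a in range(228,305)]);Y=dep(c,u,D);Y=Y[(Y[:,2]>25)&(Y[:,2]<60)&(Y[:,1]<-30)]
A=np.c_[Y[:,0]-509,Y[:,2]-12,np.ones(len(Y))];s=np.linalg.lstsq(A,Y[:,1],rcond=None)[0];print("end face y=",s,"heading",np.degrees(np.arctan(s[0]))+90,(Y[:,1]-A@s).std())
for y in (10,):print(plan([474,145,60],yaw=y))
```

```text
[[ 567.2  -50.9   91. ]
 [ 441.8  -76.9   91. ]
 [ 508.1 -368.9   78.5]
 [ 632.3 -341.7   78.5]] [np.float64(298.3), np.float64(128.0), np.float64(299.7), np.float64(127.2)]
axis 102.70655892702963 raised top mid [504.49099298 -63.91164218  91.        ] center [ 537.34143577 -209.60278626   84.75      ]
11.722122920389914
end face y= [  0.24266434  -0.08555984 -61.53044323] heading 103.63998689813891 2.258511860375035
(array([26.9 , 11.79,  1.65]), array([ 1.18, -0.07,  0.01]))
```

```bash
python3 -c "
from h import *
print(plan([473,148,45],yaw=9.8),plan([473,148,8],yaw=9.8))"
```

```text
(array([28.4 , 12.11,  1.61]), array([ 1.38, -0.07,  0.01])) (array([32.1 , 12.11,  1.61]), array([ 1.38, -0.07,  0.01]))
```

Emit:
servo_tool([
  [[214,5,12.1,1.6,1.4,0,0],[214,10,12.1,1.6,1.4,0,0],[214,15,12.1,1.6,1.4,0,0],[214,20,12.1,1.6,1.4,0,0],[214,25,12.1,1.6,1.4,0,0],[214,28,12.1,1.6,1.4,0,0],[214,28.4,12.1,1.6,1.4,0,0],[214,28.4,12.1,1.6,1.4,0,0]],
])

```text
time: 2.6
tool_pos: [468.6, 146.2, 39.9]
tcp_rot: [-177.1, 89.4, -167.5]
ft_force: [0.3, 0.0, 0.4]
finger_gap: 13.6
```

Run:
```python
from h import *
print(plan([473,148,8],yaw=9.8))
c=r.calibration("wrist");p,D=r.snapshot("wrist");save(p,"w2.png");np.savez("pics/w2.npz",p=p,D=D,**c)
p,D=r.snapshot("scene");save(cv2.resize(p[100:320,130:430],(750,550),interpolation=2),"s2.png")
print(r.sense()["ft_force"])
```

```text
(array([3.19, 0.11, 0.49]), array([-0.13, -0.62,  0.03]))
[-0.1571332  -0.3068039   1.10964295]
```

View pics/w2.png

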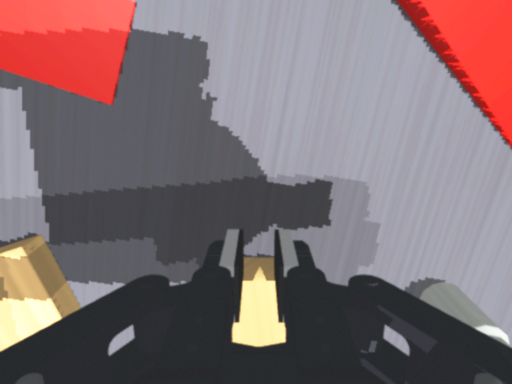

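View pics/s2.png

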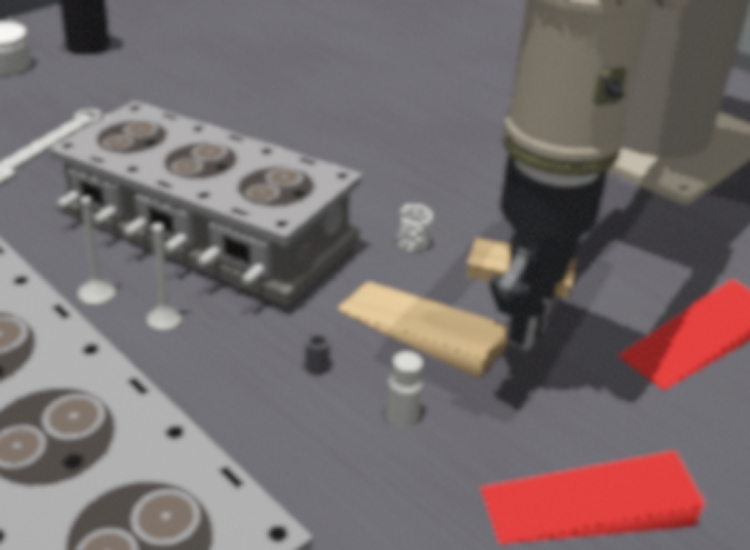

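The fingers are behind the butt and centred on it: wrist columns 233–285 for the wedge, 258 for the fingers. They are clear of everything.

Emit:
servo_tool([
  [[214,1,0.1,0.2,0,0,0],[214,2,0.1,0.2,0,0,0],[214,2.8,0.1,0.2,0,0,0],[214,2.8,0.1,0.2,0,0,0],[214,2.8,0.1,0.2,0,0,0]],
])

```text
time: 3.2
tool_pos: [475.4, 150.1, 17.5]
tcp_rot: [-174.8, 90.0, -165.0]
ft_force: [-0.8, -0.2, 0.2]
finger_gap: 13.7
```

Run:
```python
from h import *
print(pose()[0],pose()[1].as_matrix().round(3).tolist(),plan([473,148,8],yaw=9.8),r.sense()["ft_force"])
```

```text
[475.3734575  150.05330581  17.45780398] [[-0.0, -0.17, 0.985], [-0.0, 0.985, 0.17], [-1.0, -0.0, -0.0]] (array([ 0.95, -0.16, -0.27]), array([ 0.  , -0.03,  0.  ])) [-0.84875051 -0.2406983   0.19161922]
```

Emit:
servo_tool([
  [[214,0.5,0,-0.2,0,0,0],[214,0.9,0,-0.2,0,0,0],[214,0.9,0,-0.2,0,0,0],[214,0.9,-0.3,-0.2,0,0,0],[214,0.9,-0.6,-0.2,0,0,0],[214,0.9,-0.9,-0.2,0,0,0],[214,0.9,-1.1,-0.2,0,0,0],[214,0.9,-1.1,-0.2,0,0,0]],
])

```text
time: 4.0
tool_pos: [475.6, 138.5, 8.7]
tcp_rot: [-10.8, 90.0, -1.1]
ft_force: [0.2, 0.5, 0.2]
finger_gap: 13.5
```

Run:
```python
from h import *
s=r.sense();print(s["tool_pos"],s["ft_force"])
p,D=r.snapshot("top");save(cv2.resize(p[140:290,150:300],(600,600),interpolation=2),"t3.png")
```

```text
[475.64930226 138.51676944   8.67457992] [0.16007695 0.51106144 0.19865613]
```

View pics/t3.png

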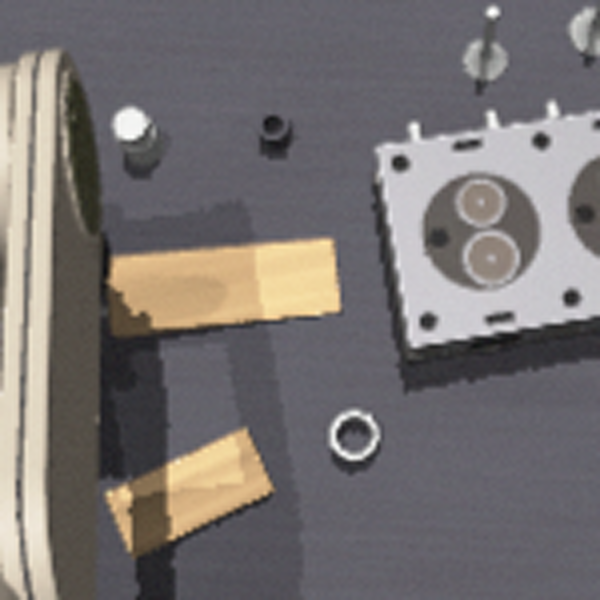

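Emit:
servo_tool([
  [[214,0,-0.4,0,0,0,0],[214,0,-0.8,0,0,0,0],[214,0,-1.2,-0.05,-0.1,0,0],[214,0,-1.6,-0.1,-0.2,0,0],[214,0,-2.0,-0.15,-0.4,0,0],[214,0,-2.4,-0.2,-0.6,0,0],[214,0,-2.8,-0.25,-0.8,0,0],[214,0,-3.2,-0.3,-1,0,0]],
])

```text
time: 4.85
tool_pos: [477.9, 106.5, 8.6]
tcp_rot: [75.3, 90.0, 86.1]
ft_force: [-0.3, 1.0, -0.2]
finger_gap: 13.4
```

Emit:
servo_tool([
  [[214,0,-0.4,-0.05,-0.2,0,0],[214,0,-0.8,-0.1,-0.4,0,0],[214,0,-1.2,-0.15,-0.6,0,0],[214,0,-1.6,-0.2,-0.8,0,0],[214,0,-2.0,-0.2,-0.9,0,0],[214,0,-2.4,-0.2,-1,0,0],[214,0,-2.4,-0.2,-1,0,0]],
])

```text
time: 5.55
tool_pos: [480.5, 82.3, 8.5]
tcp_rot: [-109.1, 90.0, -97.3]
ft_force: [0.3, -0.1, 0.3]
finger_gap: 13.8
```

Run:
```python
from h import *
s=r.sense();print(s["tool_pos"],s["ft_force"],pose()[1].as_matrix()[:,1])
p,D=r.snapshot("top");save(cv2.resize(p[140:290,150:300],(600,600),interpolation=2),"t4.png")
p,D=r.snapshot("scene");save(cv2.resize(p[120:280,180:380],(750,600),interpolation=2),"s4.png")
```

```text
[480.52665622  82.27147221   8.48028518] [ 0.32378226 -0.05441171  0.29023391] [-2.04044359e-01  9.78961596e-01 -3.05289264e-04]
```

View pics/t4.png

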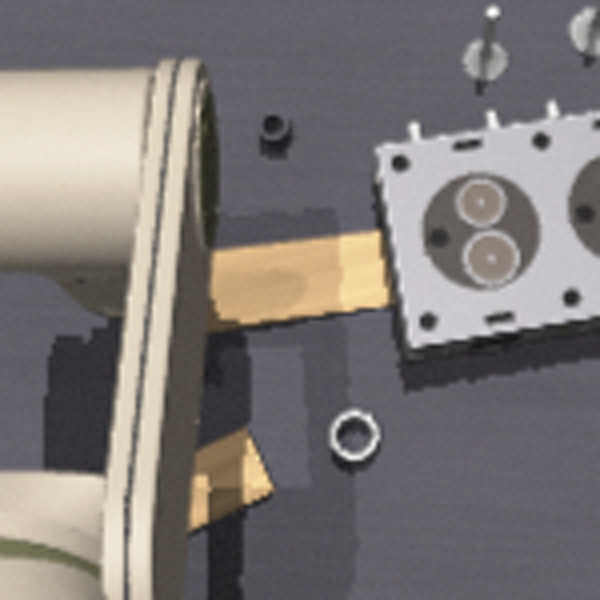

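View pics/s4.png

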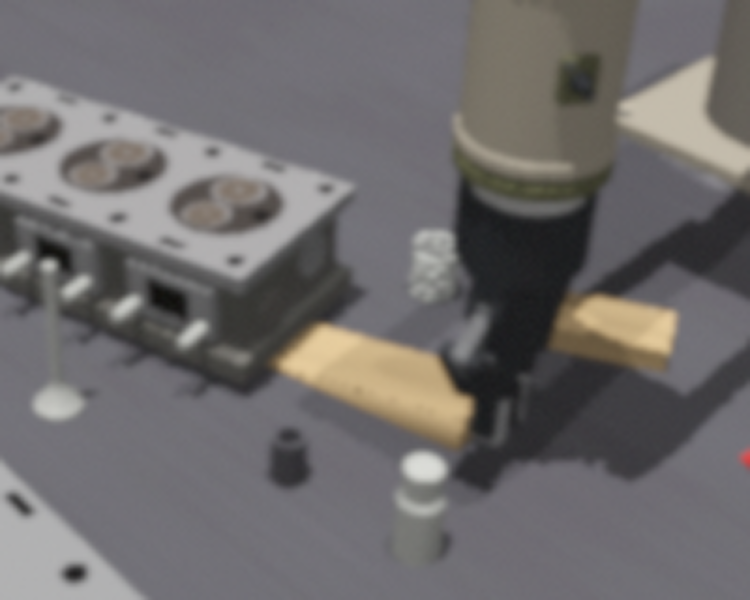

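The wedge is in line and centred under the end, about 15 mm in. In the top crop the head-end middle is (393,247), plus about 22 px of parallax, against the wedge middle at row 268.

Emit:
servo_tool([
  [[214,0,-0.4,0,0,0,0],[214,0,-0.8,0,0,0,0],[214,0,-1.2,0,0,0,0],[214,0,-1.5,0,0,0,0],[214,0,-1.8,0,0,0,0],[214,0,-2.0,0,0,0,0],[214,0,-2.0,0,0,0,0]],
])

```text
time: 6.35
tool_pos: [484.7, 63.0, 8.6]
tcp_rot: [-53.0, 90.0, -41.3]
ft_force: [0.5, 0.9, 0.0]
finger_gap: 13.7
```

Emit:
servo_tool([
  [[214,0,-0.2,0,0,0,0],[214,0,-0.4,0,0,0,0],[214,0,-0.6,0,0,0,0],[214,0,-0.8,0,0,0,0],[214,0,-0.8,0,0,0,0]],
])

```text
time: 6.85
tool_pos: [486.2, 55.2, 8.5]
tcp_rot: [-84.9, 90.0, -73.1]
ft_force: [0.4, 0.3, -0.8]
finger_gap: 13.9
```

Emit:
servo_tool([
  [[214,0,-0.2,0,0,0,0],[214,0,-0.4,0,0,0,0],[214,0,-0.4,0,0,0,0]],
])

```text
time: 7.15
tool_pos: [487.1, 51.3, 8.6]
tcp_rot: [-78.4, 90.0, -66.6]
ft_force: [0.4, -0.1, -0.1]
finger_gap: 13.8
```

Run:
```python
from h import *
s=r.sense();print(s["tool_pos"],s["ft_force"],pose()[1].as_matrix()[:,1])
```

```text
[487.07593158  51.27400356   8.56401523] [ 0.41792889 -0.13579257 -0.05328096] [-2.04261392e-01  9.78916365e-01 -1.83828015e-04]
```

Emit:
servo_tool([
  [[214,0,-0.1,0,0,0,0],[214,0,-0.2,0,0,0,0],[214,0,-0.2,0,0,0,0],[214,0,-0.2,0,0,0,0]],
])

```text
time: 7.55
tool_pos: [487.4, 49.5, 8.5]
tcp_rot: [-114.2, 90.0, -102.4]
ft_force: [0.4, -0.4, 0.3]
finger_gap: 13.7
```

Emit:
servo_tool([
  [[214,0,-0.1,0,0,0,0],[214,0,-0.2,0,0,0,0],[214,0,-0.2,0,0,0,0],[214,0,-0.2,0,0,0,0]],
])

```text
time: 7.95
tool_pos: [487.9, 47.5, 8.6]
tcp_rot: [-68.7, 90.0, -56.9]
ft_force: [-0.6, -0.6, 0.1]
finger_gap: 13.6
```

Emit:
servo_tool([
  [[214,0,-0.1,0,0,0,0],[214,0,-0.1,0,0,0,0],[214,0,-0.1,0,0,0,0]],
])

```text
time: 8.25
tool_pos: [488.0, 46.6, 8.5]
tcp_rot: [-70.2, 90.0, -58.4]
ft_force: [-0.1, -0.4, -0.4]
finger_gap: 13.6
```

Emit:
servo_tool([
  [[214,0,-0.1,0,0,0,0],[214,0,-0.1,0,0,0,0],[214,0,-0.1,0,0,0,0]],
])

```text
time: 8.55
tool_pos: [488.2, 45.6, 8.6]
tcp_rot: [-89.1, 90.0, -77.3]
ft_force: [-0.1, 0.1, 0.2]
finger_gap: 13.7
```

Emit:
servo_tool([
  [[214,0,-0.1,0,0,0,0],[214,0,-0.2,0,0,0,0],[214,0,-0.2,0,0,0,0]],
])

```text
time: 8.85
tool_pos: [488.7, 43.6, 8.6]
tcp_rot: [-56.3, 90.0, -44.5]
ft_force: [-0.2, 0.2, 0.3]
finger_gap: 13.7
```

Emit:
servo_tool([
  [[214,0,-0.1,0,0,0,0],[214,0,-0.1,0,0,0,0],[214,0,-0.1,0,0,0,0]],
])

```text
time: 9.15
tool_pos: [488.9, 42.7, 8.6]
tcp_rot: [-76.2, 90.0, -64.4]
ft_force: [-0.7, -0.6, -0.1]
finger_gap: 13.2
```

Run:
```python
from h import *
s=r.sense();print(s["tool_pos"],s["ft_force"])
p,D=r.snapshot("scene");save(cv2.resize(p[140:260,220:370],(750,600),interpolation=2),"s5.png")
c=r.calibration("wrist");p,D=r.snapshot("wrist");save(p,"w5.png")
```

```text
[488.85860588  42.65375639   8.55459318] [-0.66677701 -0.63264102 -0.12449339]
```

View pics/s5.png

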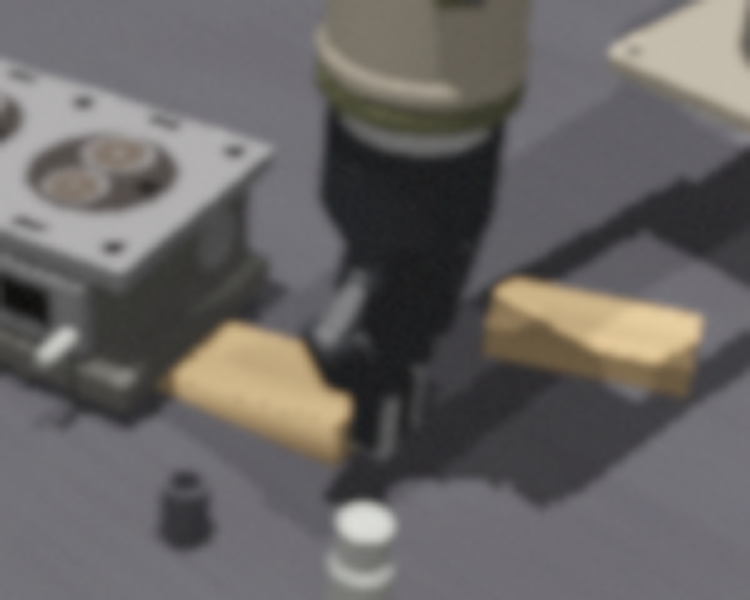

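Emit:
servo_tool([
  [[214,0,-0.1,0,0,0,0],[214,0,-0.1,0,0,0,0],[214,0,-0.1,0,0,0,0]],
])

```text
time: 9.55
tool_pos: [489.1, 41.7, 8.5]
tcp_rot: [-79.5, 90.0, -67.8]
ft_force: [0.2, -0.5, -0.9]
finger_gap: 13.9
```

Emit:
servo_tool([
  [[214,0,-0.1,0,0,0,0],[214,0,-0.1,0,0,0,0],[214,0,-0.1,0,0,0,0]],
])

```text
time: 9.85
tool_pos: [489.2, 40.9, 8.6]
tcp_rot: [94.5, 90.0, 106.3]
ft_force: [-0.1, 1.7, -0.3]
finger_gap: 14.0
```

Emit:
servo_tool([
  [[214,0,-0.1,0,0,0,0],[214,0,-0.1,0,0,0,0],[214,0,-0.1,0,0,0,0]],
])

```text
time: 10.15
tool_pos: [489.3, 40.4, 8.5]
tcp_rot: [96.1, 89.9, 107.9]
ft_force: [-1.4, 5.3, 1.5]
finger_gap: 13.6
```

Emit:
servo_tool([
  [[214,0,-0.1,0,0,0,0],[214,0,-0.1,0,0,0,0],[214,0,-0.1,0,0,0,0]],
])

```text
time: 10.45
tool_pos: [489.4, 39.9, 8.6]
tcp_rot: [93.5, 89.9, 105.3]
ft_force: [-1.0, 7.8, 1.8]
finger_gap: 13.8
```

Contact came at y≈41, and the force rose to 7.8 N over 1 mm, so the wedge is snug. I'm backing away and rising.

Emit:
servo_tool([
  [[214,0,0.5,0,0,0,0],[214,0,1.5,0,0,0,0],[214,0,2.5,0,0,0,0],[214,-1,3,0,0,0,0],[255,-4,3,0,0,0,0],[255,-8,3,0,0,0,0],[255,-12,3,0,0,0,0],[255,-14,3,0,0,0,0]],
])

```text
time: 11.25
tool_pos: [485.4, 68.7, 153.6]
tcp_rot: [-11.8, 89.7, 0.0]
ft_force: [0.1, -1.2, -0.2]
finger_gap: -0.1
```

Run:
```python
from h import *
c=r.calibration("wrist");p,D=r.snapshot("wrist");save(p,"w6.png");np.savez("pics/w6.npz",p=p,D=D,**c)
p,D=r.snapshot("scene");save(cv2.resize(p[120:280,180:380],(750,600),interpolation=2),"s6.png")
s=r.sense();print(s["tool_pos"],s["ft_force"],s["finger_gap"])
q=np.array([504.6,-60,0])  # raised edge est
a=np.radians(102);ax=np.array([np.cos(a),np.sin(a)])
P=q[:2]-15*ax;print(P,plan([P[0],P[1],130],yaw=12))
```

```text
[486.31991789  68.63936751 153.71094056] [-0.26011046  0.37975779  0.73430578] 0.40703481182757745
[507.71867536 -74.67221401] (array([  2.39, -14.46,  -0.86]), array([-0.18,  0.46,  0.09]))
```

View pics/w6.png

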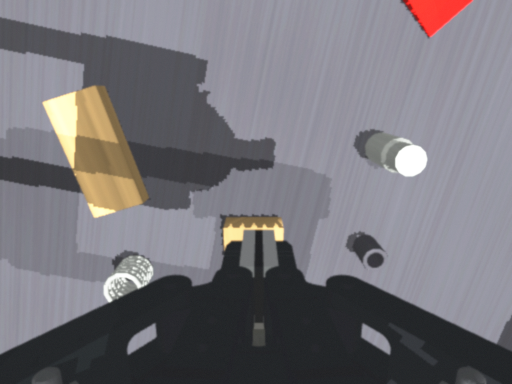

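View pics/s6.png

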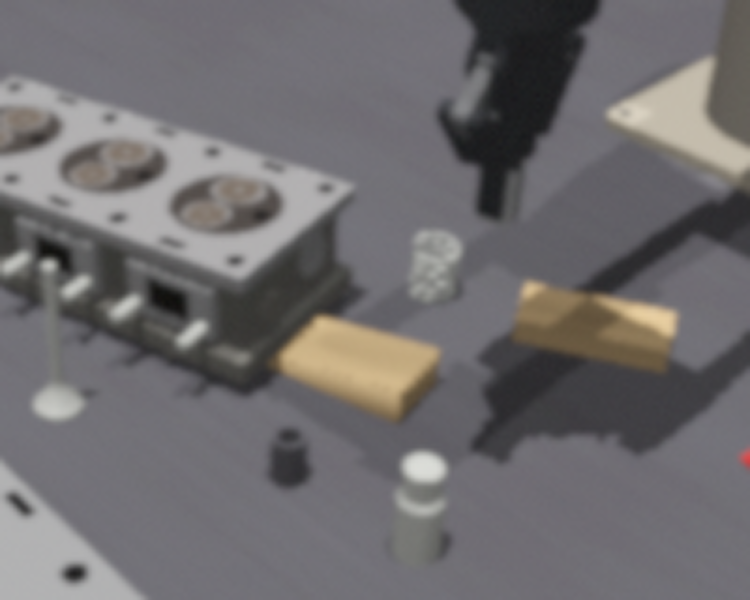

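```bash
python3 -c "
from h import *
print(plan([507.6,-78,112],yaw=12))"
```

```text
(array([  4.19, -14.78,  -0.95]), array([-0.18,  0.46,  0.09]))
```

Emit:
servo_tool([
  [[255,0,-4,-0.4,0,0,0],[255,0,-8,-0.6,0,0,0],[255,0,-12,-0.8,0,0,0],[255,1,-14.8,-0.9,0,0,0],[255,2.5,-14.8,-0.9,0,0,0],[255,4,-14.8,-0.9,0,0,0],[255,4,-14.8,-0.9,0,0,0],[255,4,-14.8,-0.9,0,0,0]],
])

```text
time: 12.15
tool_pos: [504.1, -77.2, 107.6]
tcp_rot: [149.0, 89.9, 160.9]
ft_force: [0.2, -0.8, 0.3]
finger_gap: -0.2
```

Run:
```python
from h import *
s=r.sense();print(s["tool_pos"],s["ft_force"],s["finger_gap"],plan([507.6,-78,95],yaw=12))
c=r.calibration("wrist");p,D=r.snapshot("wrist");save(p,"w7.png")
p,D=r.snapshot("top");save(cv2.resize(p[140:290,200:380],(720,600),interpolation=2),"t7.png")
```

```text
[504.11017175 -77.15657548 107.61183203] [ 0.18519933 -0.84868389  0.27169304] -0.23418098709808388 (array([ 1.26, -0.16,  0.33]), array([-0.12, -0.11, -0.07]))
```

View pics/w7.png

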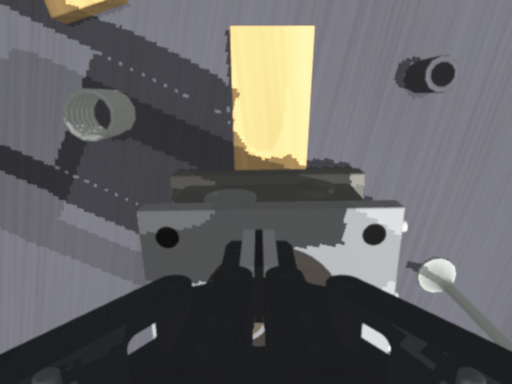

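View pics/t7.png

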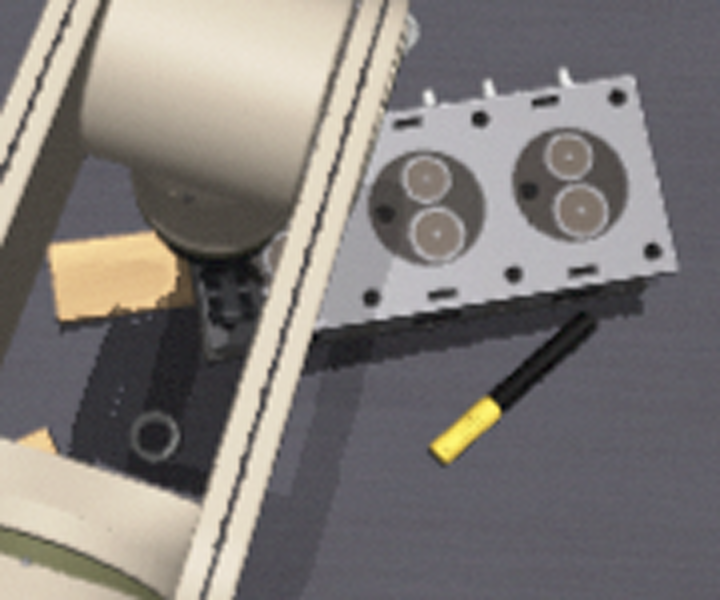

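Wrist view: the head-end corners are at columns 137 and 403 (mid 270), the wedge's middle at 271 and the fingers at 258. The tool needs about 5 mm to the right, so I shift it while descending.

Emit:
servo_tool([
  [[255,0.2,0,0.3,0,0,0],[255,0.5,0,0.4,0,0,0],[255,0.8,0,0.4,0,0,0],[255,0.8,0,0.4,0,0,0],[255,0.8,0,0.4,0,0,0]],
])

```text
time: 12.75
tool_pos: [508.7, -77.7, 100.4]
tcp_rot: [157.7, 90.0, 169.5]
ft_force: [0.6, -0.4, 0.1]
finger_gap: -0.1
```

Emit:
servo_tool([
  [[255,0,0,0,0,0,0],[255,0,0,0,0,0,0]],
])

```text
time: 12.95
tool_pos: [508.9, -77.8, 100.6]
tcp_rot: [-24.4, 90.0, -12.6]
ft_force: [0.1, 0.4, -0.2]
finger_gap: 0.3
```

Emit:
servo_tool([
  [[255,0.2,0,0,0,0,0],[255,0.4,0,0,0,0,0],[255,0.5,0,0,0,0,0],[255,0.6,0,0,0,0,0],[255,0.6,0,0,0,0,0]],
])

```text
time: 13.45
tool_pos: [508.7, -77.7, 94.3]
tcp_rot: [149.3, 90.0, 161.1]
ft_force: [-0.2, -0.5, 0.0]
finger_gap: -0.3
```

Emit:
servo_tool([
  [[255,0.1,0,0,0,0,0],[255,0.1,0,0,0,0,0],[255,0.1,0,0,0,0,0]],
])

```text
time: 13.75
tool_pos: [508.9, -77.7, 93.5]
tcp_rot: [142.8, 90.0, 154.6]
ft_force: [-0.1, 0.4, 0.7]
finger_gap: 0.0
```

Emit:
servo_tool([
  [[255,0.1,0,0,0,0,0],[255,0.1,0,0,0,0,0],[255,0.1,0,0,0,0,0]],
])

```text
time: 14.05
tool_pos: [508.9, -77.7, 92.5]
tcp_rot: [150.8, 90.0, 162.6]
ft_force: [0.5, -1.1, -0.8]
finger_gap: 0.1
```

Emit:
servo_tool([
  [[255,0.1,0,0,0,0,0],[255,0.1,0,0,0,0,0],[255,0.1,0,0,0,0,0]],
])

```text
time: 14.35
tool_pos: [509.1, -77.7, 92.0]
tcp_rot: [-21.2, 90.0, -9.4]
ft_force: [-1.9, 0.9, 5.9]
finger_gap: -0.0
```

Emit:
servo_tool([
  [[255,0.05,0,0,0,0,0],[255,0.05,0,0,0,0,0],[255,0.05,0,0,0,0,0]],
])

```text
time: 14.65
tool_pos: [509.1, -77.7, 92.0]
tcp_rot: [-19.9, 90.0, -8.1]
ft_force: [-3.4, 1.4, 8.3]
finger_gap: -0.1
```

Emit:
servo_tool([
  [[255,0.03,0,0,0,0,0],[255,0.03,0,0,0,0,0],[255,0.03,0,0,0,0,0]],
])

```text
time: 14.95
tool_pos: [509.2, -77.7, 91.9]
tcp_rot: [-21.1, 90.0, -9.3]
ft_force: [-4.4, 0.2, 12.2]
finger_gap: 0.0
```

Emit:
servo_tool([
  [[255,0.04,0,-0.02,0,0,0],[255,0.04,0,-0.02,0,0,0],[255,0.04,0,-0.02,0,0,0],[255,0.04,0,-0.02,0,0,0]],
])

```text
time: 15.35
tool_pos: [509.2, -77.7, 91.9]
tcp_rot: [-16.5, 89.9, -4.7]
ft_force: [-6.2, 1.5, 13.9]
finger_gap: 0.1
```

Emit:
servo_tool([
  [[255,0,0,0,0,0,0],[255,0,0,0,0,0,0],[255,0,0,0,0,0,0]],
])

```text
time: 15.65
tool_pos: [509.2, -77.7, 91.9]
tcp_rot: [-17.0, 89.9, -5.2]
ft_force: [-5.2, 2.3, 12.9]
finger_gap: 0.4
```

Emit:
servo_tool([
  [[255,0.03,0,0,0,0,0],[255,0.03,0,0,0,0,0],[255,0.03,0,0,0,0,0]],
])

```text
time: 15.95
tool_pos: [509.2, -77.7, 91.9]
tcp_rot: [-17.1, 89.9, -5.3]
ft_force: [-7.5, 2.7, 15.4]
finger_gap: -0.4
```

Emit:
servo_tool([
  [[255,0,0,0,0,0,0],[255,0,0,0,0,0,0],[255,0,0,0,0,0,0],[255,0,0,0,0,0,0]],
])

```text
time: 16.35
tool_pos: [509.2, -77.7, 91.9]
tcp_rot: [-17.6, 89.9, -5.8]
ft_force: [-6.8, 2.0, 15.8]
finger_gap: -0.1
```

The end held at 15.8 N with 0.2 mm of give, so I'm coming away straight up.

Emit:
servo_tool([
  [[255,-0.2,0,0,0,0,0],[255,-1,0,0,0,0,0],[255,-4,0,0,0,0,0],[255,-8,0,0,0,0,0],[255,-12,3,0,0,0,0],[255,-14,8,0,0,0,0],[255,-15,13,0,0,0,0],[255,-15,18,0,0,0,0]],
])

```text
time: 17.15
tool_pos: [473.4, 95.2, 242.7]
tcp_rot: [-6.3, 89.7, 5.5]
ft_force: [2.2, 0.9, 0.8]
finger_gap: 0.1
```

Emit:
servo_tool([
  [[255,0,4,-3,0,0,0],[255,0,8,-6,0,0,0],[255,0,10,-9,0,0,0],[255,0,10,-9,0,0,0],[255,0,10,-9,0,0,0]],
])

```text
time: 17.65
tool_pos: [364.2, 173.8, 240.4]
tcp_rot: [-3.4, 89.9, 8.5]
ft_force: [0.6, -0.2, 1.0]
finger_gap: -0.0
```

Run:
```python
from h import *
p,D=r.snapshot("scene");save(cv2.resize(p[120:280,180:380],(750,600),interpolation=2),"s8.png")
p,D=r.snapshot("top");save(p,"t8.png")
c=r.calibration("top");hsv=cv2.cvtColor(p,cv2.COLOR_RGB2HSV)
m=cv2.inRange(hsv,(0,0,140),(180,50,255));R=np.zeros_like(m);R[150:235,238:375]=m[150:235,238:375]
R=cv2.morphologyEx(R,cv2.MORPH_CLOSE,np.ones((5,5)));R=cv2.morphologyEx(R,cv2.MORPH_OPEN,np.ones((9,9)))
k=max(cv2.findContours(R,0,1)[0],key=cv2.contourArea);print(cv2.boxPoints(cv2.minAreaRect(k)).round(1).tolist())
u=np.argwhere(cv2.erode(R,np.ones((5,5)))>0)[:,::-1];X=dep(c,u,D);X=X[(X[:,2]>60)&(X[:,2]<110)]
for _ in range(4):
    mu=X.mean(0);A=np.c_[X[:,:2]-mu[:2],np.ones(len(X))];s=np.linalg.lstsq(A,X[:,2],rcond=None)[0];e=X[:,2]-A@s;X=X[abs(e)<2.5*e.std()]
print("tilt",np.degrees(np.arctan(np.hypot(*s[:2]))),mu)
s=r.sense();print(s["time"],s["tool_pos"],s["ft_force"])
a=np.load("pics/top0p.npy");d=cv2.absdiff(a,p).max(2);save(np.dstack([d]*3),"diff.png")
```

```text
[[242.3000030517578, 174.60000610351562], [360.20001220703125, 155.3000030517578], [368.70001220703125, 207.1999969482422], [250.8000030517578, 226.5]]
tilt 2.4626621002636986 [ 538.3416563  -205.58170246   85.09749616]
17.75 [364.97631183 173.04646524 240.21881496] [-0.67180556  0.28789845 -0.22480437]
```

View pics/s8.png

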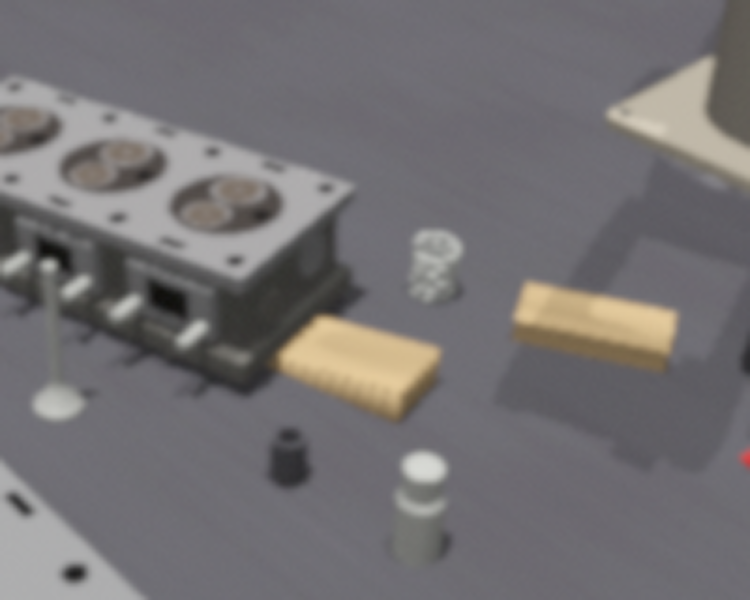

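View pics/t8.png

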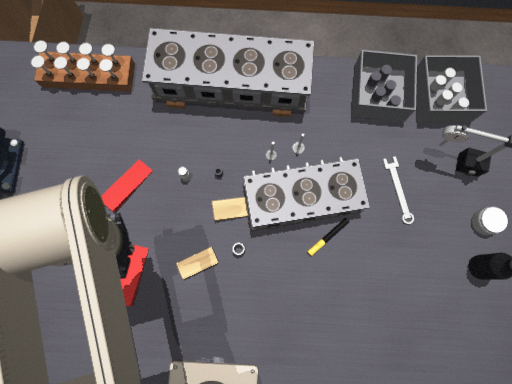

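View pics/diff.png

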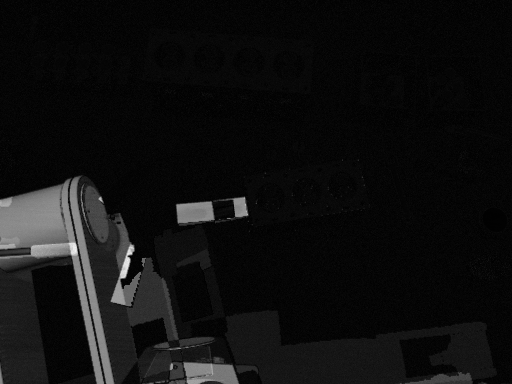

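The difference picture shows only the wedge at (212,212), the arm and their shadows changed. The head and bystanders are still, and the robot is clear, so I'm handing in.

```bash
python3 -c "
from bench import r
print(r.hand_in())"
```

```text
the job is handed in; nothing more can be done
None
```

The wedge is snug under the middle of the head's raised end, the end held when pressed at about 15 N, and the job is handed in at about 18 s.

- **Wedge:** I pushed it thin edge first with the fingertips on its butt, turning it about 2° to line up with the head. Contact came after roughly 57 mm of insertion. I stopped at 7.8 N, within about 1 mm of first contact. That is inside the 4–9 N driving range, so it may have driven very slightly, lifting the end by at most about 0.2 mm.
- **Press:** I pressed 15.4–15.8 N on the top about 15 mm in from the raised end. The end gave about 0.2 mm. The press also put about 7 N sideways on the head, because the arm bends a little under load. The head did not shift.
- **Last checks:** The before-and-after top pictures show the head within 0.3 px of where it was. Its tilt read 2.40° before and 2.46° after, a difference within the measuring noise. The bystanders look unmoved, except that the arm partly covered the red look-alikes, which it did not go near. The arm ended clear of everything, and no check failed.

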